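# Find the hidden catch of the bobbin case and pop its lid

## Task

One of the four identical flush plates in the strip on top of the grey bobbin case is the hidden push catch of its lid; the other three are fixed blanks. Feel along the strip gently with the fingertips to find the plate that gives, and press that one all the way in so that the lid pops fully open and stays open, then take the hand clear of everything. Do not touch the lid itself, grasp nothing, and leave the things standing around and on the case where they are.

Things in the scene. Friction and masses are not known exactly. Their poses are not given: they have to be found in the camera images.
- case: The grey painted bobbin case, fixed to the table: 200 mm (its x) by 380 mm (its y) by 60 mm high, with a flat top. Origin at the centre of its underside, z up. The plate strip lies along its -x side, which faces the robot; the lid lies along its +x side.
- strip (a point): Middle of the plate strip, on the case's top (60 mm above the table), 57 mm to -x of the case's middle; axes as the case's. Four bare-metal plates, 56 x 56 mm, all alike and flush with the top, lie in a row along y, centres at y = -94.5, -31.5, 31.5 and 94.5 mm from here, with 5 mm ribs between. A fingertip must be wholly inside a plate's outline to push it in; closed fingers fit.
- catch (a joint): How far the catch plate is pushed in, m: 0 flush, 0.006 fully in. Which of the four plates it is changes from run to run and cannot be seen. It sinks under about 4 to 6 N and then stops; the blanks are rigid. No return spring: it stays where it is left. It drives the lid. Presses up to 45 N do no harm.
- lid: Flat white plastic lid, 84 mm (x) by 240 mm (y) by 5 mm, flush with the top when shut. Origin mid hinge line, on its upper face, 85 mm to +x of the case's middle; the lid extends from there to -x, its free edge 30 mm from the plates' edge. It tilts 0.1 rad per mm of press, to 0.6 rad fully open (free edge 47 mm up), and stays. Not to be touched.
- cone: A thread cone, 62 mm across the foot, 110 mm tall, on the table off the +y end of the case; origin at the centre of its foot, z up. Leave alone.
- jar: A lidded jar, 60 mm across, 85 mm tall, on the table off the -y end of the case; origin at the centre of its foot, z up. Leave alone.
- spool: A small thread spool, 30 mm across, 38 mm tall, standing on the bare +y end of the case's top; origin at the centre of its foot, z up. Leave alone.
- weight: A round steel pattern weight, 56 mm across, 26 mm tall, on the table between the case and the robot; origin at the centre of its foot, z up. Leave alone.

How it is judged:
By the outcome, as a careful person would: the job done as asked, in the order asked, and still so for the second after the job is handed in, with the robot touching nothing.
It also fails if it takes over 45 s, if anything falls off the work surface, if the arm or the gripper's body presses on something with over 40 N, if the wrist force passes 120 N, or if a joint passes its speed limit or range.

## Robot

A 6-joint arm with a two-finger parallel gripper is mounted at the origin on the work surface. World frame = base frame: x ahead of the robot, y to its left, z up, the work surface at z = 0. Lengths are in m, angles in rad, forces in N, time in s.
With the tool pointing down it reaches from about 0.35 to 0.775 m from the base axis. Payload 5.5 kg.
Tool frame: the origin (TCP) lies at the very end of the fingers, on their centre line; the grasp point (between the pads) lies 19 mm behind it (env.grip_point_offset is the distance from the TCP to the grasp point, in m); z points along the fingers, y is the line along which they close (so a half turn about z gives the same grasp; the last joint's range is limited). The gripper opens to 85 mm and grips with 20 to 120 N. Pads are 22 mm wide; open, the fingers measure 114 mm over their backs; the gripper's body (76 mm by 85 mm) begins 54 mm behind the grasp point. The pads swing forward as they close: fully open they stand 13 mm farther back than shut.
Start: joints at [1.141, 0.313, 0.046, 1.304, 0, 1.431], TCP at [0.164, 0.551, 0.231] pointing down, gripper open.
Joint ranges: [-2.76, 2.76], [-0.86, 1.69], [-1.03, 1.26], [-2.2, 2.34], [-1.47, 1.5], [-3.14, 3.14]. Speed limits (rad/s): [2.57, 2.57, 3.14, 3.14, 3.14, 3.14].

## Interface

Orientations are given as a unit quaternion [w, x, y, z].
In Python, from workcell import sensors, imaging, workorder, env gives the robot as it stands.
- The arm moves only by the shell command python3 -m handwheel 'ROWS' [FORCE]. ROWS is JSON, a list of rows, each a list of 5 numbers: the shift along the tool's x, y, z in mm, then the turn about the tool's z in rad, then the opening, from 0 (shut) to 1 (fully open). A call has 1 to 8 rows; each row is the pose to reach, as a shift and turn from the pose commanded when the call began, along the tool's axes at that moment; what a row does not reach only later rows make up. A row lasts 1/10 s, in which the tool goes at most 50 mm and 8.59 degrees, less where a joint would pass 70% of its speed; a pose out of reach is approached as far as the arm can. A call with a gripper value outside its range is refused whole. The fingers move at their own pace and stop on an object; FORCE is the grip in N (left out, the last holds). Time passes only in rows, so rows that repeat a pose let the fingers close. It gives the time, the measured TCP pose, the force, the opening and the grip force at its end, in the units of the state.
- sensors.get_state(): the state, without advancing time (a new reading comes with each control period).
- imaging.read_camera(name): name is "scene" or "top" or "wrist"; returns a dict with "color" (420x560x3 uint8, blue, green, red), "z_map" (420x560 float32, m along the optical axis (not along the pixel's ray), 0 where there is no reading), "fx", "fy", "cx", "cy" (pixels), "k1" (the pictures are not rectified: a ray, as slopes to the right and down, at radius r is drawn at 1 + k1 r^2 times it, then the intrinsics apply), "xyz" and "rotation" of the camera in the world. Camera axes: x right, y down, z forward; pixel columns grow to the right and rows downward; lengths in m; the calibration is good to about 2 mm. A picture is of the moment at which its call begins.
- workorder.hand_in(): hands the job in; it is judged then, once.
The state is a dict: "clock": time; "joint_pos": joint angles; "qvel": joint speeds; "tau": joint torques, N m; "tcp_pos": TCP position; "orientation": TCP orientation; "wrist_force": force on the tool from outside, world axes, zero at the start; "ft_torque": the same for the moment, N m; "finger_gap": finger opening in m; "grip_force": force on a finger pad.
Only numpy, scipy, OpenCV 4.12 (cv2) and the standard library are available. Lean on these libraries where they do the work, as an engineer would, in place of code of your own. Each camera call takes 0.05 s, during which the arm holds its last target. There are 200 camera calls.

## Working session

There is one attempt and no reset: what is moved stays moved. The work goes in short steps, Python scripts to look and compute and a shell command to move; the robot and the scene stay as the last step left them, time stands still between calls to the robot, and variables do not carry over. Pictures are saved under pics/ and viewed, at most 10 in all, crops included, and the job is handed in when it is done.

```bash
mkdir -p pics
cat > h.py <<'E'
import numpy as np, cv2
from workcell import sensors, imaging, workorder, env
def world(c,pts,d=None):
    K=np.array([[c['fx'],0,c['cx']],[0,c['fy'],c['cy']],[0,0,1]])
    R=np.array(c['rotation']); R=R if R.shape==(3,3) else None
    out=[]
    for u,v in pts:
        xd,yd=(u-c['cx'])/c['fx'],(v-c['cy'])/c['fy']
        x,y=xd,yd
        for _ in range(20):
            s=1+c['k1']*(x*x+y*y); x,y=xd/s,yd/s
        z=c['z_map'][int(round(v)),int(round(u))] 
        ray=R@np.array([x,y,1]); o=np.array(c['xyz'])
        p=o+ray*z
        if d is not None: p2=o+ray*(d-o[2])/ray[2]; out.append((p,p2))
        else: out.append(p)
    return out
E
python3 - <<'E'
from h import *
for n in ("top","scene"):
    c=imaging.read_camera(n); cv2.imwrite(f'pics/{n}1.png',c['color']); print(n,c['xyz'],c['rotation'],c['k1'])
s=sensors.get_state(); print(s)
E
```

```text
top [0.43295815 0.02547398 0.79752591] [-0.04612552  0.7098179  -0.69989273  0.06466186] -0.07317946069856887
scene [0.97979652 0.68232294 0.65253144] [-0.12833941  0.24093265  0.86171568 -0.42769913] -0.08549581192829386
{'clock': 0.1, 'joint_pos': array([ 1.14138655e+00,  3.13912322e-01,  4.50801421e-02,  1.30360607e+00,
       -6.28279600e-08,  1.43121686e+00]), 'qvel': array([ 0.00016257, -0.00036513,  0.00221717, -0.00021593,  0.00080692,
        0.00133259]), 'tau': array([ 1.23314778e-03, -4.81726027e+01,  2.99244815e+01,  1.27258690e-02,
       -2.06833365e-04,  2.56467018e-05]), 'tcp_pos': array([0.16413198, 0.55059292, 0.23050034]), 'orientation': array([-2.30391680e-04,  1.44408429e-01,  9.89517828e-01, -7.87972614e-04]), 'wrist_force': array([-0.25390862, -0.1627474 , -0.20497347]), 'ft_torque': array([ 0.01465251, -0.05855905, -0.0213976 ]), 'grip_force': 0.0, 'finger_gap': 0.08553677103382544}
```

View pics/top1.png

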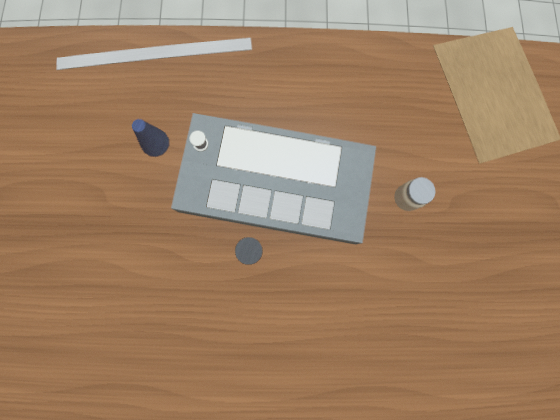

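View pics/scene1.png

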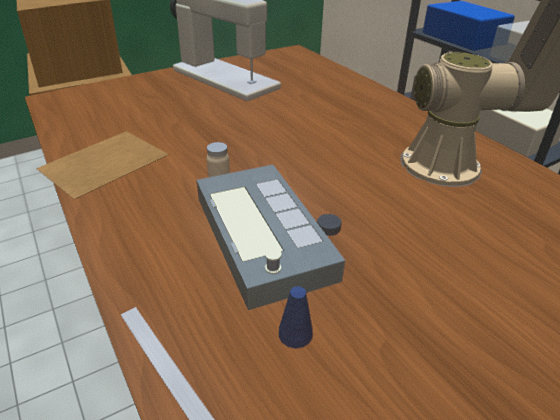

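The top view shows the case tilted a little, with plates at about (223,196), (255,202), (286,207) and (318,213). The lid is at (280,156), the spool at (199,141) and the weight at (249,251). Next I convert these to world coordinates.

```bash
python3 - <<'E'
s=open('h.py').read()
s=s.replace("R=np.array(c['rotation']); R=R if R.shape==(3,3) else None","q=np.array(c['rotation']); R=Rot.from_quat(np.r_[q[1:],q[0]]).as_matrix()")
s=s.replace("import numpy as np, cv2","import numpy as np, cv2\nfrom scipy.spatial.transform import Rotation as Rot")
open('h.py','w').write(s)
E
python3 - <<'E'
from h import *
np.set_printoptions(precision=4,suppress=True)
c=imaging.read_camera("top"); g=cv2.cvtColor(c['color'],cv2.COLOR_BGR2GRAY)
hsv=cv2.cvtColor(c['color'],cv2.COLOR_BGR2HSV)
m=((g>165)&(hsv[...,1]<60)).astype(np.uint8); 
n,l,st,ce=cv2.connectedComponentsWithStats(m,connectivity=4)
P=[]
for i in range(1,n):
    if 500<st[i,4]<1500 and 150<ce[i,1]<240: P.append(ce[i]); print(st[i],ce[i])
P=sorted(P,key=lambda p:p[0])
W=[]
for a,b in world(c,P,0.06): print(a,b); W.append(b)
W=np.array(W); print(np.linalg.norm(np.diff(W,axis=0),axis=1))
d=W[0]-W[-1]; yaw=np.arctan2(-d[0],d[1]); print('yaw',yaw)
s=sensors.get_state(); q=s['orientation']; R=Rot.from_quat(np.r_[q[1:],q[0]]).as_matrix()
print(R)
for w in W: print((R.T@(w-s['tcp_pos']))*1000)
E
```

```text
[410 178  25  25 503] [422.006  190.1332]
[207 180  33  32 804] [222.949  195.5286]
[238 185  33  33 822] [254.4221 201.3187]
[270 191  33  33 833] [285.7443 206.976 ]
[301 197  33  32 812] [317.4298 212.7032]
[0.5622 0.1195 0.0613] [0.5624 0.1197 0.06  ]
[0.5519 0.0576 0.0598] [0.5519 0.0576 0.06  ]
[ 0.5418 -0.0041  0.0592] [ 0.5416 -0.0041  0.06  ]
[ 0.5312 -0.0664  0.0604] [ 0.5313 -0.0664  0.06  ]
[ 0.5753 -0.2687  0.0848] [ 0.5803 -0.2789  0.06  ]
[0.063  0.0625 0.0632 0.2181]
yaw 0.04481553571950204
[[-0.9583  0.2858 -0.0006]
 [ 0.2858  0.9583 -0.0013]
 [ 0.0002 -0.0014 -1.    ]]
[-504.8163 -298.9695  170.9475]
[-512.4815 -361.4933  171.0333]
[-520.2815 -423.4856  171.1184]
[-528.161  -486.2285  171.2045]
[-635.857  -675.8479  171.4508]
```

```bash
python3 -m handwheel '[[-505,-299,0,-0.125,0],[-505,-299,0,-0.125,0],[-505,-299,0,-0.125,0],[-505,-299,0,-0.125,0],[-505,-299,0,-0.125,0],[-505,-299,0,-0.125,0],[-505,-299,0,-0.125,0],[-505,-299,0,-0.125,0]]' 20
cat > t.py <<'E'
from h import *
np.set_printoptions(precision=4,suppress=True)
W=np.array([[.5624,.1197,.06],[.5519,.0576,.06],[.5416,-.0041,.06],[.5313,-.0664,.06]])
s=sensors.get_state(); q=s['orientation']; R=Rot.from_quat(np.r_[q[1:],q[0]]).as_matrix()
print(s['clock'],s['tcp_pos'],s['wrist_force'],'yaw tool y',np.degrees(np.arctan2(R[1,1],R[0,1])))
print((W-s['tcp_pos'])@R*1000)
E
python3 t.py
```

```text
clock: 0.95
tcp_pos: [0.4368, 0.2557, 0.2312]
orientation: [-0.0, 0.082, 0.997, 0.0]
wrist_force: [0.5, 0.9, -0.2]
finger_gap: -0.0003
grip_force: 0.0
0.95 [0.4368 0.2557 0.2312] [ 0.4982  0.9056 -0.2363] yaw tool y 80.55825870321242
[[-146.1704 -113.5476  171.2004]
 [-145.9998 -176.5288  171.1872]
 [-145.9609 -239.0826  171.1742]
 [-146.0204 -302.2283  171.161 ]]
```

```bash
python3 -m handwheel '[[-146,-114,40,0,0],[-146,-114,80,0,0],[-146,-114,120,0,0],[-146,-114,140,0,0],[-146,-114,150,0,0],[-146,-114,150,0,0],[-146,-114,150,0,0]]' 
python3 t.py
python3 - <<'E'
from h import *
a=imaging.read_camera('wrist')['color'];b=imaging.read_camera('top')['color'][80:300,130:420]
cv2.imwrite('pics/w2.png',a); cv2.imwrite('pics/t2.png',cv2.resize(b,None,fx=2.5,fy=2.5))
E
```

```text
clock: 1.65
tcp_pos: [0.5601, 0.1206, 0.0801]
orientation: [-0.002, 0.083, 0.997, -0.0]
wrist_force: [0.0, 0.7, -0.1]
finger_gap: 0.0
grip_force: 0.0
1.65 [0.5601 0.1206 0.0801] [ 0.0323  0.6899 -0.1168] yaw tool y 80.48960120377781
[[  -2.5261   -0.5125   20.1277]
 [  -2.4311  -63.4938   20.1579]
 [  -2.4672 -126.0476   20.1874]
 [  -2.6025 -189.1932   20.2168]]
```

View pics/w2.png

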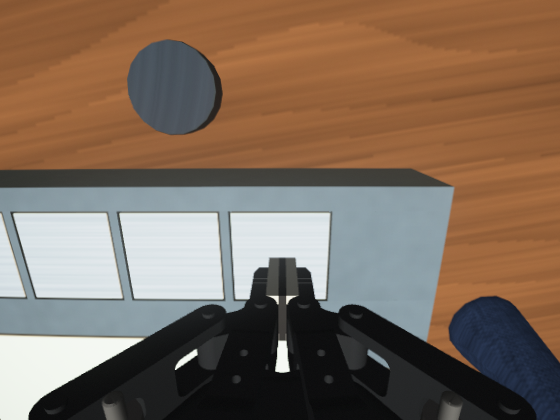

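View pics/t2.png

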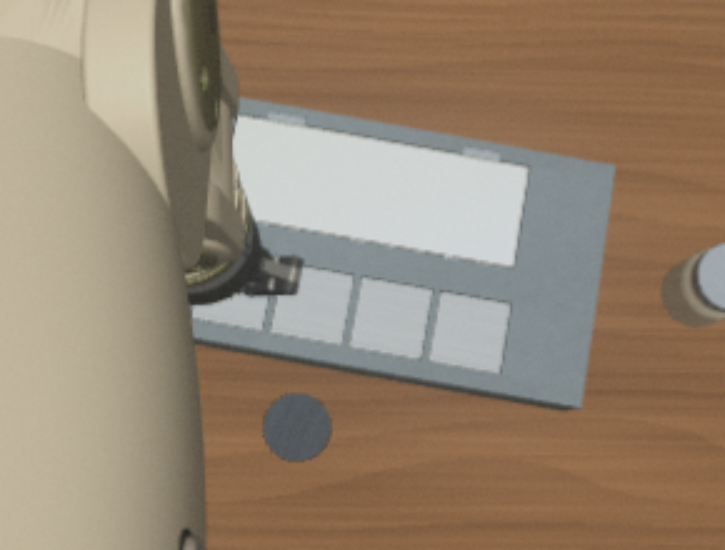

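Wrist view: the end plate spans about (230–330, 212–300), and the shut fingertips at (283,262) are centred on it sideways. The weight is at (175,87) and the cone at (520,340). In the top view the lid is shut. I now descend gently.

```bash
python3 -m handwheel '[[-1,0,8,0,0],[-1,0,15,0,0],[-1,0,18,0,0],[-1,0,19,0,0],[-1,0,20,0,0],[-1,0,21,0,0],[-1,0,21,0,0]]' 
python3 t.py
```

```text
clock: 2.45
tcp_pos: [0.5623, 0.1208, 0.0603]
orientation: [0.0, 0.082, 0.997, 0.0]
wrist_force: [-0.5, -0.0, 0.2]
finger_gap: 0.0002
grip_force: 0.0
2.45 [0.5623 0.1208 0.0603] [-0.541  -0.0391  0.2178] yaw tool y 80.55548361668302
[[  -0.3056   -1.0914    0.2773]
 [  -0.1381  -64.0726    0.2712]
 [  -0.1022 -126.6264    0.2652]
 [  -0.1648 -189.7721    0.2591]]
```

```bash
python3 -m handwheel '[[0,0,1,0,0],[0,0,1,0,0],[0,0,2,0,0],[0,0,2,0,0]]' ; python3 t.py | head -1
```

```text
clock: 2.85
tcp_pos: [0.5624, 0.1208, 0.06]
orientation: [0.001, 0.082, 0.997, 0.0]
wrist_force: [-4.0, -0.8, 11.1]
finger_gap: -0.0
grip_force: 5.5
2.85 [0.5624 0.1208 0.06  ] [-4.0311 -0.7872 11.0666] yaw tool y 80.5536613908651
```

Plate 1 is rigid at 11 N, so it is a blank. I lift and go to the next one.

```bash
python3 -m handwheel '[[0,0,-15,0,0],[0,-40,-15,0,0],[0,-64,-15,0,0],[0,-64,-15,0,0],[0,-64,-6,0,0],[0,-64,-2,0,0],[0,-64,-1,0,0],[0,-64,-1,0,0]]'; python3 -m handwheel '[[0,0,1,0,0],[0,0,1,0,0],[0,0,1,0,0]]';  python3 t.py
```

```text
clock: 3.65
tcp_pos: [0.5517, 0.0582, 0.06]
orientation: [0.0, 0.082, 0.997, -0.001]
wrist_force: [-3.3, -2.4, 11.7]
finger_gap: -0.0
grip_force: 5.4
clock: 3.95
tcp_pos: [0.5517, 0.0582, 0.06]
orientation: [0.0, 0.082, 0.997, -0.001]
wrist_force: [-6.2, -2.7, 17.5]
finger_gap: 0.0001
grip_force: 8.8
3.95 [0.5517 0.0582 0.06  ] [-6.1889 -2.7168 17.4583] yaw tool y 80.62733018587497
[[  -0.5629   62.4024   -0.0726]
 [  -0.3164   -0.5785    0.0012]
 [  -0.202   -63.1322    0.0746]
 [  -0.1853 -126.2778    0.1487]]
```

Plate 2 is also rigid at 17 N. On to plate 3.

```bash
python3 -m handwheel '[[0,0,-15,0,0],[0,-40,-15,0,0],[0,-63,-15,0,0],[0,-63,-15,0,0],[0,-63,-6,0,0],[0,-63,-3,0,0],[0,-63,-2,0,0],[0,-63,-2,0,0]]'; python3 -m handwheel '[[0,0,1,0,0],[0,0,1,0,0],[0,0,1,0,0]]';  python3 t.py
```

```text
clock: 4.75
tcp_pos: [0.5409, -0.0032, 0.06]
orientation: [-0.001, 0.081, 0.997, -0.0]
wrist_force: [-3.2, -0.6, 4.7]
finger_gap: 0.0004
grip_force: 2.7
clock: 5.05
tcp_pos: [0.5409, -0.0033, 0.06]
orientation: [-0.0, 0.081, 0.997, -0.0]
wrist_force: [-5.4, -1.0, 13.1]
finger_gap: -0.0003
grip_force: 6.2
5.05 [ 0.5409 -0.0033  0.06  ] [-5.4036 -0.9914 13.1196] yaw tool y 80.65756401002852
[[ -1.2567 124.8294  -0.0127]
 [ -0.977   61.8486   0.0072]
 [ -0.8297  -0.7051   0.0267]
 [ -0.7798 -63.8507   0.0465]]
```

Plate 3 is rigid at 13 N. On to plate 4.

```bash
python3 -m handwheel '[[0,0,-15,0,0],[0,-40,-15,0,0],[0,-63,-15,0,0],[0,-63,-15,0,0],[0,-63,-6,0,0],[0,-63,-3,0,0],[0,-63,-2,0,0],[0,-63,-2,0,0]]'; python3 -m handwheel '[[0,0,1,0,0],[0,0,1,0,0],[0,0,1,0,0]]';  python3 t.py
```

```text
clock: 5.85
tcp_pos: [0.5307, -0.0655, 0.0607]
orientation: [-0.001, 0.082, 0.997, 0.0]
wrist_force: [0.0, 1.2, -0.4]
finger_gap: -0.0001
grip_force: 0.0
clock: 6.15
tcp_pos: [0.5312, -0.0665, 0.0604]
orientation: [0.0, 0.082, 0.997, -0.0]
wrist_force: [-0.2, -0.2, 0.4]
finger_gap: -0.0
grip_force: 0.0
6.15 [ 0.5312 -0.0665  0.0604] [-0.1616 -0.1722  0.4444] yaw tool y 80.56281531613702
[[ -0.2037 188.8255   0.4069]
 [ -0.0281 125.8443   0.4055]
 [  0.0158  63.2905   0.4041]
 [ -0.0387   0.1448   0.4028]]
```

```bash
python3 -m handwheel '[[0,0,1,0,0],[0,0,2,0,0],[0,0,3,0,0],[0,0,3,0,0]]';  python3 t.py|head -1
```

```text
clock: 6.55
tcp_pos: [0.5314, -0.0666, 0.0574]
orientation: [0.0, 0.082, 0.997, 0.0]
wrist_force: [0.5, 0.6, 2.9]
finger_gap: 0.0
grip_force: 1.3
6.55 [ 0.5314 -0.0666  0.0574] [0.5488 0.5584 2.8575] yaw tool y 80.55635944024482
```

Plate 4 gives: it is 2.6 mm down at about 3 N. I press it all the way in.

```bash
python3 -m handwheel '[[0,0,1,0,0],[0,0,2,0,0],[0,0,3,0,0],[0,0,4,0,0],[0,0,5,0,0],[0,0,5,0,0],[0,0,6,0,0],[0,0,6,0,0]]';  python3 t.py|head -1
```

```text
clock: 7.35
tcp_pos: [0.5314, -0.0667, 0.0539]
orientation: [0.001, 0.082, 0.997, -0.0]
wrist_force: [-6.8, 2.2, 24.1]
finger_gap: -0.0001
grip_force: 11.7
7.35 [ 0.5314 -0.0667  0.0539] [-6.7862  2.163  24.1066] yaw tool y 80.56532035579114
```

The plate has stopped at about 6 mm with 24 N. I lift straight up, back off towards the robot and look.

```bash
python3 -m handwheel '[[0,0,-15,0,0],[0,0,-50,0,0],[0,0,-100,0,0],[0,0,-150,0,0],[50,-40,-170,0,0],[90,-80,-170,0,0],[90,-120,-170,0,0],[90,-120,-170,0,0]]'; python3 -m handwheel '[[0,0,0,0,0],[0,0,0,0,0],[0,0,0,0,0],[0,0,0,0,0]]'
python3 - <<'E'
from h import *
a=imaging.read_camera('scene');b=imaging.read_camera('top')
cv2.imwrite('pics/s3.png',cv2.resize(a['color'][120:360,160:380],None,fx=2.4,fy=2.4))
cv2.imwrite('pics/t3.png',b['color'])
z=np.array([world(b,[(u,v)])[0] for u in range(225,345,4) for v in range(125,190,3)])
k=z[(z[:,2]>.07)&(z[:,2]<.13)]; print(len(k),np.percentile(k[:,2],[50,95,99]))
print(sensors.get_state()['wrist_force'])
E
```

```text
clock: 8.15
tcp_pos: [0.4204, -0.1733, 0.2213]
orientation: [-0.0, 0.085, 0.996, -0.001]
wrist_force: [0.5, -0.4, -0.5]
finger_gap: 0.0001
grip_force: 0.0
clock: 8.55
tcp_pos: [0.4231, -0.1691, 0.2209]
orientation: [-0.0, 0.081, 0.997, 0.0]
wrist_force: [-0.1, 0.2, 0.1]
finger_gap: 0.0003
grip_force: 0.0
234 [0.09102023 0.10683508 0.10860046]
[ 0.22185502  0.05506589 -0.64069234]
```

View pics/s3.png

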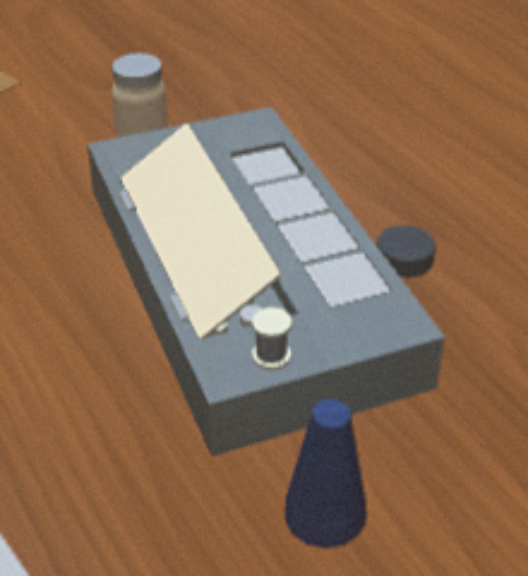

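View pics/t3.png

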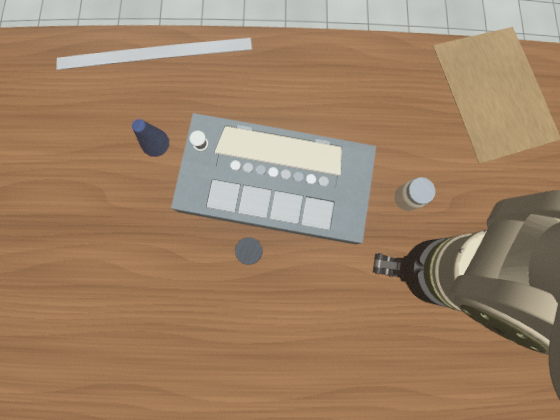

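The lid stands open with its free edge at z ≈ 0.107 m, which is fully open. Plate 4 is sunk, the spool (199,141), weight (249,251), cone and jar have not moved, and the hand is clear.

```bash
python3 -c "
from workcell import workorder; print(workorder.hand_in())"
```

```text
the job is handed in; nothing more can be done
None
```

The catch was the plate at the -y end of the strip; I pressed it fully in, the lid is open and staying open, nothing else was moved, the hand is clear, and the job is handed in.

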